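Build up a specimen on the microscope stage

ROBOT

A 6-joint arm with a two-finger parallel gripper is mounted at the origin on the work surface. World frame = base frame: x ahead of the robot, y to its left, z up, the work surface at z = 0. Lengths are in mm, angles in rad, forces in N, time in s.
With the tool pointing down it reaches from about 425 to 925 mm from the base axis. Payload 12.5 kg.
Tool frame: the origin (TCP) lies between the finger pads; the fingertips stand nose_length ahead of it and the grasp point (between the pads) lies 2 mm behind it (nose_length is the distance from the TCP to the fingertips, in mm); z points along the fingers, y is the line along which they close (so a half turn about z gives the same grasp; the last joint's range is limited). The gripper opens to 85 mm and grips with 20 to 120 N. Pads are 22 mm wide; open, the fingers measure 114 mm over their backs; the gripper's body (76 mm by 85 mm) begins 54 mm behind the grasp point. The pads swing forward as they close: fully open they stand 13 mm farther back than shut.
Start: joints at [-1.297, 0.491, 1.559, -0, 1.092, -0.106], TCP at [231.732, -580.468, 248.327] pointing down, gripper open.
Joint ranges: [-3.1, 3.1], [-0.84, 2.19], [0.05, 2.79], [-1.13, 4.28], [0.06, 2.93], [-2.69, 2.69]. Speed limits (rad/s): [2.22, 2.22, 2.79, 3.14, 3.14, 3.14].

INTERFACE

Orientations are given as a unit quaternion [w, x, y, z].
In Python, from workcell import state, read_camera, get_calibration, sign_off, nose_length gives the robot as it stands.
- The arm moves only by the shell command python3 -m jog 'ROWS' [FORCE]. ROWS is JSON, a list of rows, each a list of 3 entries, a list of its own where there are three numbers: the shift along the tool's x, y, z scaled (see below), then the turn, a rotation vector about the tool's x, y, z scaled (see below), then the closure in counts, from 0 (fully open) to 255 (shut). A call has 1 to 12 rows; each row is the pose to reach, as a shift and turn from the pose commanded when the call began, along the tool's axes at that moment; what a row does not reach only later rows make up. The controller multiplies each number of a shift by 80 cm and each number of a turn by 0.5 rad. A row lasts 1/12 s, in which the tool goes at most 41.7 mm and 7.16 degrees, less where a joint would pass 70% of its speed; a pose out of reach is approached as far as the arm can. A call with a number of a shift or a turn outside -1 to 1 is refused whole. A call with a gripper value outside its range is refused whole. The fingers move at their own pace and stop on an object; FORCE is the grip in N (left out, the last holds). Time passes only in rows, so rows that repeat a pose let the fingers close. It gives the time, the measured TCP pose, the force, the opening and the grip force at its end, in the units of the state.
- state(): the state, without advancing time (a new reading comes with each control period).
- read_camera(name): name is "side" or "top"; returns the picture (384x512x3 uint8, blue, green, red); there is no depth.
- get_calibration(name): a dict with "fx", "fy", "cx", "cy" (pixels), "extrinsics" (4x4, takes a point from camera to world coordinates). Camera axes: x right, y down, z forward; pixel columns grow to the right and rows downward; lengths in mm; the calibration is good to about 2 mm. A picture is of the moment at which its call begins. get_calibration takes no time and is no camera call.
- sign_off(): hands the job in; it is judged then, once.
The state is a dict: "t": time; "q": joint angles; "joint_vel": joint speeds; "joint_efforts": joint torques, N m; "ee_pos": TCP position; "ee_rot": TCP orientation; "contact_force": force on the tool from outside, world axes, zero at the start; "moment": the same for the moment, N m; "opening": finger opening in mm; "grip_force": force on a finger pad.
Only numpy, scipy, OpenCV 4.12 (cv2) and the standard library are available. Lean on these libraries where they do the work, as an engineer would, in place of code of your own. Each camera call takes 0.05 s, during which the arm holds its last target. There are 200 camera calls.

TASK

Build up the microscope stage for the next inspection, piece by piece and in this order: set the blue riser in the middle of the stage's white disc, the silver holder cup centred on the riser, the green specimen with its polished face up in the holder's recess, and last the orange ring over the specimen, flat on the holder's rim and centred on it. Set each piece down before letting go of it, without dropping it, and take the next only once it stands. Leave the red specimen and the objective lens standing where they are.

Things in the scene. Friction and masses are not known exactly. Their poses are not given: they have to be found in the camera images.
- stage: Fixed loading stage, a square dark grey plate on an aluminium base, 150 x 150 mm (top plate 140 x 140 mm), 30 mm high, with a white round disc of 90 mm diameter flush in the middle of its top and a small black knob sticking out 20 mm on its far side, below its top. Origin: centre of its underside, so the disc's centre is 30 mm above it; z up. It may stand left or right and be turned a little.
- riser: Loose blue anodised solid round riser, 60 mm diameter, 30 mm high, flat on both ends, about 0.2 kg. Origin: centre of its underside; z up along its axis.
- holder: Loose silver aluminium round cup, 56 mm outer diameter, 26 mm high, with a round recess open at the top: 40 mm diameter, 12 mm deep (recess floor 14 mm above the underside, rim 8 mm wide). About 0.13 kg. Origin: centre of its underside; z up along its axis.
- specimen_green: Loose green resin cylinder with a small rectangular polished steel face in its top, 25 mm diameter, 35 mm high, about 35 g. It stands upright, face up. Origin: centre of its underside; z up along its axis. In the holder it stands on the recess floor and 23 mm of it stick out above the rim.
- ring: Loose orange plastic ring lying flat, 56 mm outer diameter, 40 mm inner diameter, 14 mm high, about 30 g. Origin: centre of its underside; z up along its axis.
- specimen_red: Bystander, to be left alone: loose red resin specimen, otherwise the same as the green one (25 mm diameter, 35 mm high, upright). Origin: centre of its underside.
- lens: Bystander, to be left alone: loose objective lens standing upright, steel barrel 34 mm diameter with a yellow band, brass nose on top, 42 mm high in all. Origin: centre of its underside.
- console: Bystander, fixed: white control console with black keys and a small joystick, 110 (x) x 160 (y) mm, body 22 mm high, joystick to 50 mm. Origin: centre of its underside; it stands on the other side from the stage.
Things that resemble listed ones, but are neither listed nor needed, are in the scene too. What is shaped like the riser but black or brown is not meant.

How it is judged:
By the outcome, as a careful person would: the job done as asked, in the order asked, and still so for the second after the job is handed in, with the robot touching nothing.
It also fails if it takes over 99 s, if anything falls off the work surface, if the arm or the gripper's body presses on something with over 40 N, if the wrist force passes 120 N, or if a joint passes its speed limit or range.

## Working session

There is one attempt and no reset: what is moved stays moved. The work goes in short steps, Python scripts to look and compute and a shell command to move; the robot and the scene stay as the last step left them, time stands still between calls to the robot, and variables do not carry over. Pictures are saved under pics/ and viewed, at most 18 in all, crops included, and the job is handed in when it is done.

```bash
ls; mkdir -p pics; python3 - <<'E'
from workcell import *
import cv2,numpy as np
np.set_printoptions(precision=4,suppress=True)
s=state();print({k:np.round(v,3).tolist() for k,v in s.items()});print(nose_length() if callable(nose_length) else nose_length)
for n in("side","top"):
    cv2.imwrite(f"pics/{n}0.png",read_camera(n));c=get_calibration(n);print(n,c)
E
```

```text
pics
{'t': 0.0, 'q': [-1.297, 0.492, 1.559, 0.0, 1.092, -0.106], 'joint_vel': [-0.0, -0.001, 0.001, -0.0, 0.001, -0.0], 'joint_efforts': [0.001, -61.845, -26.159, -0.0, 0.004, -0.0], 'ee_pos': [231.671, -580.252, 247.733], 'ee_rot': [-0.001, 0.982, 0.189, -0.0], 'contact_force': [0.67, -0.681, 0.226], 'moment': [0.005, 0.0, 0.012], 'grip_force': 0.0, 'opening': 85.546}
17.0
side {'fx': 355.0242046401003, 'fy': 355.0242046401003, 'cx': 256.327748325623, 'cy': 192.66492009120938, 'extrinsics': array([[ -0.9803,  -0.1504,   0.1282, 378.0464],
       [ -0.1974,   0.711 ,  -0.6749, 485.3815],
       [  0.0104,  -0.6869,  -0.7267, 573.2525],
       [  0.    ,   0.    ,   0.    ,   1.    ]])}
top {'fx': 370.7158722589078, 'fy': 370.7158722589078, 'cx': 261.41992817864485, 'cy': 184.7453129329525, 'extrinsics': array([[ -0.0138,  -0.9961,   0.0869, 394.1367],
       [ -0.9999,   0.014 ,   0.0013, -13.0479],
       [ -0.0025,  -0.0869,  -0.9962, 878.2847],
       [  0.    ,   0.    ,   0.    ,   1.    ]])}
```

View pics/top0.png

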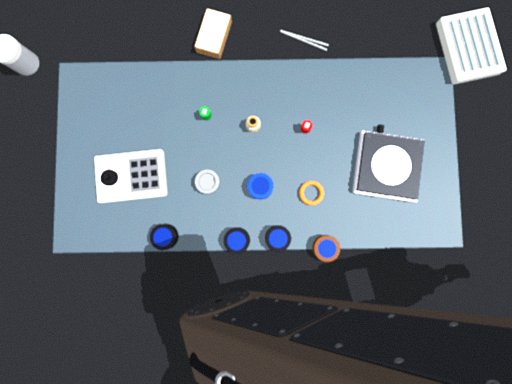

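View pics/side0.png

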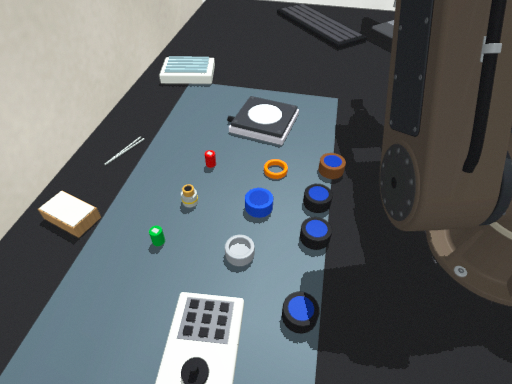

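```bash
cat > h.py <<'E'
from workcell import *
import cv2,numpy as np
np.set_printoptions(precision=3,suppress=True)
def ray(n,uv,z):
    c=get_calibration(n);E=c["extrinsics"]
    d=E[:3,:3]@np.array([(uv[0]-c["cx"])/c["fx"],(uv[1]-c["cy"])/c["fy"],1]);o=E[:3,3]
    return (o+d*(z-o[2])/d[2])
def proj(n,p):
    c=get_calibration(n);E=c["extrinsics"];q=E[:3,:3].T@(np.array(p)-E[:3,3])
    return np.array([c["fx"]*q[0]/q[2]+c["cx"],c["fy"]*q[1]/q[2]+c["cy"]])
R={"blue":((105,120,60),(130,255,255)),"green":((45,100,50),(75,255,255)),"orange":((8,150,120),(20,255,255)),
"red":((0,150,80),(6,255,255)),"grey":((0,0,120),(180,60,255))}
def blobs(im,col,amin=40,box=None):
    m=cv2.inRange(cv2.cvtColor(im,cv2.COLOR_BGR2HSV),*map(np.array,R[col]))
    if box: k=np.zeros_like(m);k[box[1]:box[3],box[0]:box[2]]=255;m&=k
    cs,_=cv2.findContours(m,cv2.RETR_EXTERNAL,cv2.CHAIN_APPROX_NONE)
    return [(cv2.convexHull(c),cv2.contourArea(c)) for c in cs if cv2.contourArea(c)>=amin]
def cen(h): M=cv2.moments(h);return np.array([M["m10"]/M["m00"],M["m01"]/M["m00"]])
E
python3 - <<'E'
from h import *
t=cv2.imread("pics/top0.png");s=cv2.imread("pics/side0.png")
for n,im in(("top",t),("side",s)):
  for col,z in(("blue",15),("green",17),("orange",7),("red",17),("grey",13)):
    for h,a in blobs(im,col):
        c=cen(h);r=cv2.minEnclosingCircle(h)
        if n=="top" or col!="grey" or a<3000: print(n,col,c.round(1),a,"r%.1f"%r[1],ray(n,c,z)[:2].round(1), ray(n,c,30)[:2].round(1))
a=cv2.resize(t[85:270,140:350],None,fx=3.8,fy=3.8,interpolation=cv2.INTER_CUBIC)[:,:800][:600]
b=cv2.resize(s[90:340,130:360],None,fx=2.4,fy=2.4,interpolation=cv2.INTER_CUBIC)
cv2.imwrite("pics/ct.png",a);cv2.imwrite("pics/cs.png",b)
E
```

```text
top blue [326.7 248.2] 234.5 r9.1 [ 320.8 -160.2] [ 322.1 -157.6]
top blue [236.1 240.4] 295.0 r10.2 [341.4  48.4] [342.3  47.3]
top blue [277.7 238.3] 293.5 r10.1 [344.8 -47.7] [345.6 -47.1]
top blue [162.1 236.5] 294.5 r10.3 [352.7 219.2] [353.4 215.2]
top blue [260.  185.7] 530.0 r13.4 [467.3  -8.5] [466.   -8.6]
top green [204.9 112.5] 117.5 r7.2 [643.3 119.8] [639.6 117.8]
top orange [326.  248.3] 473.0 r13.3 [ 319.7 -159.8] [ 321.7 -156. ]
top grey [224.3 377.5] 85.0 r10.3 [36.9 77.3] [44.  75.5]
top grey [171.  213.8] 63.5 r9.7 [404.6 199.6] [404.4 195.4]
top grey [182.6 192.8] 124.5 r15.7 [453.4 172.7] [452.2 169. ]
top grey [184.9 167.1] 56.5 r14.8 [513.9 167.5] [511.6 164. ]
top grey [130.4 176. ] 3446.0 r42.1 [494.5 295.6] [492.5 289.6]
top grey [251.5 126.3] 242.5 r13.2 [609.3   9.8] [605.1   9.4]
top grey [17.3 55.5] 1013.5 r25.6 [791.8 574.5] [784. 563.]
top grey [307.2  39.9] 218.0 r25.3 [ 820.6 -127.7] [ 812.2 -125.4]
top grey [212.2  30.2] 957.5 r23.0 [848.6 102.5] [839.7 100.3]
top grey [363.1 152.8] 36803.0 r191.8 [ 541.8 -252.9] [ 538.9 -248.2]
side blue [300.7 30
[... 530 characters left out ...]
4.0 r8.3 [ 606.  -117.6] [ 600.7 -103.5]
side grey [460.2 270.9] 84.5 r6.5 [77.6 79.7] [86.7 92. ]
side grey [502.  229.6] 108.0 r11.9 [-22.6 -36.9] [-10.5 -21. ]
side grey [ 66.5 208.2] 996.5 r27.0 [852.6  89.9] [838.2 101.9]
side grey [187.5 194.2] 96.5 r10.5 [621.3   0.2] [613.9  14.9]
side grey [126.1 148.3] 113.0 r23.2 [ 818.3 -115.4] [804.9 -97.1]
side grey [267.7 126.9] 437.0 r37.2 [ 494.7 -274.8] [ 491.1 -251.7]
side grey [264.5 113.8] 530.0 r17.1 [ 513.9 -331.9] [ 509.8 -307.1]
side grey [187.2  69.7] 1325.0 r28.8 [ 801.8 -522.3] [ 789.  -491.8]
side grey [491.2  45.3] 137.0 r11.0 [-212.1 -932.9] [-194.2 -889.9]
side grey [351.5   3.5] 617.5 r64.6 [  293.  -1246.4] [  295.6 -1193.9]
```

View pics/ct.png

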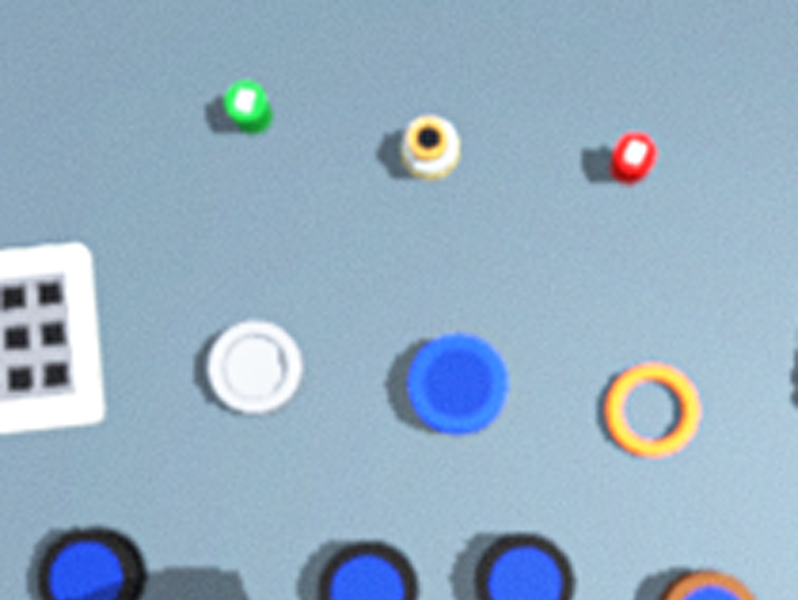

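View pics/cs.png

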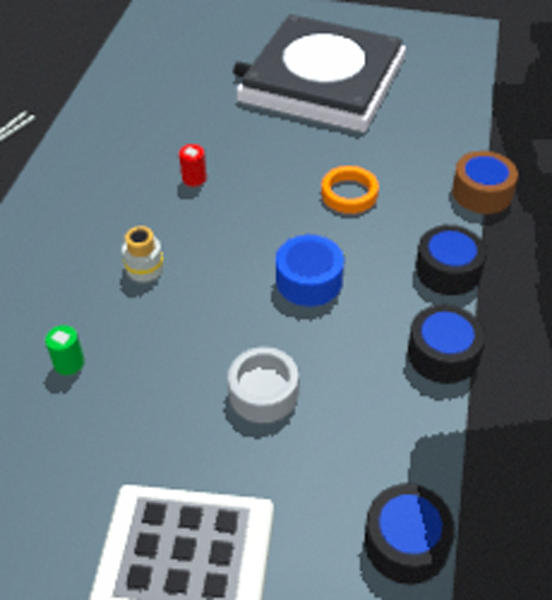

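Top picture: the candidates shaped like the riser are blue-sided (260,186), black (162,237), (236,240), (278,238), brown (327,248). Only (260,186) has a blue side, so it is the riser. Holder is at (207,181), ring (312,193), green specimen (205,113) with steel face up, and stage disc (391,165).

```bash
python3 - <<'E'
from h import *
R["yel"]=((5,120,100),(32,255,255));R["w"]=((0,0,165),(180,50,255));R["w2"]=((0,0,190),(180,45,255))
for n,col,z,boxes in(("top",0,0,{"yel":(290,175,335,212,7),"w":(360,135,425,197,30),"w2":(185,160,228,203,13)}),("side",0,0,{"yel":(255,150,296,185,7),"w":(240,98,290,130,30),"w2":(220,232,260,268,13)})):
  im=cv2.imread(f"pics/{n}0.png")
  for k,b in boxes.items():
    for h,a in blobs(im,k,100,b[:4]):
      c=cen(h);P=np.array([ray(n,p[0],b[4])[:2] for p in h]);f=cv2.minAreaRect(P.astype(np.float32))
      print(n,k,c.round(1),a,ray(n,c,b[4])[:2],"size",f[1])
im=cv2.imread("pics/top0.png")
g=cv2.cvtColor(im,cv2.COLOR_BGR2GRAY)
m=cv2.inRange(im[125:208,350:430],(0,0,0),(75,75,75))
cs,_=cv2.findContours(cv2.morphologyEx(m,cv2.MORPH_OPEN,np.ones((9,9))),0,1);c=max(cs,key=cv2.contourArea)+np.array([350,125])
r=cv2.minAreaRect(c);B=np.array([ray("top",p,30)[:2] for p in cv2.boxPoints(r)]);print(r,B,B.mean(0),np.linalg.norm(B-np.roll(B,1,0),axis=1))
s=state();from scipy.spatial.transform import Rotation as Ro
w,x,y,zz=s["ee_rot"];M=Ro.from_quat([x,y,zz,w]).as_matrix();print(M)
E
```

```text
top yel [310.7 192.5] 407.5 [ 450.127 -127.55 ] size (53.03313446044922, 55.28293991088867)
top w [391.1 164.9] 1291.5 [ 509.786 -311.44 ] size (92.22270965576172, 93.57376861572266)
top w2 [207.  181.1] 458.5 [480.034 115.653] size (56.505062103271484, 56.56655502319336)
side yel [275.3 168.6] 360.5 [ 449.785 -126.077] size (54.416988372802734, 66.06941986083984)
side w [264.7 113.6] 501.5 [ 509.431 -308.282] size (88.8839340209961, 88.51847076416016)
side w2 [239.2 246.1] 511.5 [481.209 108.839] size (53.43768310546875, 52.582523345947266)Traceback (most recent call last):
  File "<stdin>", line 12, in <module>
ValueError: max() iterable argument is empty
```

```bash
cat >> h.py <<'E'
from scipy.spatial.transform import Rotation as Ro
def go(p,head=0.):
    """scaled shift / turn from the measured pose to world point p, tool x at world heading, tool down"""
    s=state();w,x,y,z=s["ee_rot"];M=Ro.from_quat([x,y,z,w])
    T=Ro.from_matrix(np.array([[np.cos(head),np.sin(head),0],[np.sin(head),-np.cos(head),0],[0,0,-1]]))
    d=M.inv().apply(np.array(p)-s["ee_pos"])
    print("t%.2f"%s["t"],"at",np.array(s["ee_pos"]).round(1),"shift",(d/800).round(4),"turn",((M.inv()*T).as_rotvec()/.5).round(4),"F",np.array(s["contact_force"]).round(1),"open %.1f grip %.1f"%(s["opening"],s["grip_force"]))
E
python3 -m jog '[[[0.5388,-0.5554,0.16],[0,0,0.761],0],[[0.5388,-0.5554,0.16],[0,0,0.761],0],[[0.5388,-0.5554,0.16],[0,0,0.761],0],[[0.5388,-0.5554,0.16],[0,0,0.761],0],[[0.5388,-0.5554,0.16],[0,0,0.761],0],[[0.5388,-0.5554,0.16],[0,0,0.761],0],[[0.5388,-0.5554,0.16],[0,0,0.761],0],[[0.5388,-0.5554,0.16],[0,0,0.761],0],[[0.5388,-0.5554,0.16],[0,0,0.761],0],[[0.5388,-0.5554,0.16],[0,0,0.761],0],[[0.5388,-0.5554,0.16],[0,0,0.761],0],[[0.5388,-0.5554,0.16],[0,0,0.761],0]]' 40; python3 -c "
from h import *
go([467,-8,100])"
```

```text
t: 1.1
ee_pos: [418.4, -125.8, 146.7]
ee_rot: [0.0, 1.0, -0.001, 0.0]
contact_force: [1.9, -1.4, -0.1]
opening: 85.5
grip_force: 0.0
t1.10 at [ 418.4 -125.8  146.7] shift [ 0.061 -0.147  0.058] turn [ 0.    -0.    -0.002] F [ 1.9 -1.4 -0.1] open 85.5 grip 0.0
```

```bash
python3 -m jog '[[[0.05,-0.13,0.04],[0,0,0],0],[[0.05,-0.13,0.04],[0,0,0],0],[[0.05,-0.13,0.04],[0,0,0],0],[[0.05,-0.13,0.04],[0,0,0],0],[[0.05,-0.13,0.04],[0,0,0],0],[[0.05,-0.13,0.04],[0,0,0],0]]'; python3 -c "
from h import *
go([467,-8,26])
im=read_camera('side');cv2.imwrite('pics/s1.png',cv2.resize(im[90:330,130:390],None,fx=2.4,fy=2.4,interpolation=cv2.INTER_CUBIC))"
```

```text
t: 1.6
ee_pos: [458.0, -23.9, 115.0]
ee_rot: [0.0, 1.0, -0.0, -0.0]
contact_force: [0.0, -0.8, 0.2]
opening: 84.9
grip_force: 0.0
t1.60 at [458.  -23.9 115. ] shift [ 0.011 -0.02   0.111] turn [ 0.     0.001 -0.   ] F [ 0.  -0.8  0.2] open 84.9 grip 0.0
```

View pics/s1.png

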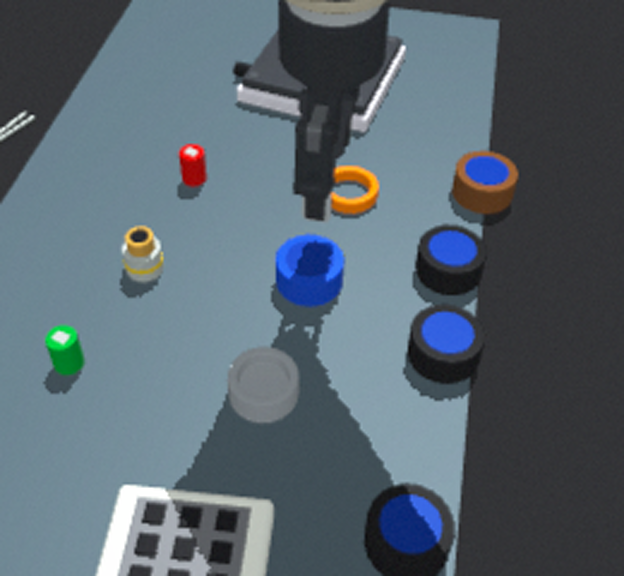

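The gripper hangs short of the riser (riser at (310,270) in the crop), fingers along y, scene undisturbed. I go over it and descend.

```bash
python3 -m jog '[[[0.011,-0.02,0.02],[0,0,0],0],[[0.011,-0.02,0.02],[0,0,0],0],[[0.011,-0.02,0.05],[0,0,0],0],[[0.011,-0.02,0.08],[0,0,0],0],[[0.011,-0.02,0.1],[0,0,0],0],[[0.011,-0.02,0.111],[0,0,0],0],[[0.011,-0.02,0.111],[0,0,0],0],[[0.011,-0.02,0.111],[0,0,0],0]]'; python3 -c "
from h import *
go([467,-8,26])"
```

```text
t: 2.32
ee_pos: [466.9, -8.4, 26.6]
ee_rot: [0.0, 1.0, -0.001, -0.0]
contact_force: [0.1, 0.6, -0.2]
opening: 85.2
grip_force: 0.0
t2.32 at [466.9  -8.4  26.6] shift [ 0.    -0.001  0.001] turn [ 0.     0.001 -0.003] F [ 0.1  0.6 -0.2] open 85.2 grip 0.0
```

```bash
python3 -m jog '[[[0,0,0],[0,0,0],60],[[0,0,0],[0,0,0],100],[[0,0,0],[0,0,0],140],[[0,0,0],[0,0,0],140],[[0,0,0],[0,0,0],140],[[0,0,0],[0,0,0],140],[[0,0,0],[0,0,0],140],[[0,0,0],[0,0,0],140]]' 40; python3 -c "
from h import *
go([467,-8,26]);print(nose_length() if callable(nose_length) else nose_length)"
```

```text
t: 2.98
ee_pos: [467.4, -7.9, 27.5]
ee_rot: [0.0, 1.0, -0.0, 0.001]
contact_force: [-2.4, -1.9, 9.9]
opening: 58.8
grip_force: 40.6
t2.98 at [467.4  -7.9  27.5] shift [-0.001  0.     0.002] turn [ 0.001 -0.004 -0.001] F [-2.4 -1.9  9.9] open 58.8 grip 40.6
17.0
```

```bash
python3 -m jog '[[[0,0,-0.01],[0,0,0],140],[[0,0,-0.03],[0,0,0],140],[[0,0,-0.06],[0,0,0],140],[[0,0,-0.09],[0,0,0],140],[[0,0,-0.1],[0,0,0],140],[[0,0,-0.1],[0,0,0],140],[[0,0,-0.1],[0,0,0],140]]'; python3 -c "
from h import *
go([509.6,-310,80])
im=read_camera('side');cv2.imwrite('pics/s2.png',cv2.resize(im[60:330,130:390],None,fx=2.2,fy=2.2,interpolation=cv2.INTER_CUBIC))"
```

```text
t: 3.57
ee_pos: [466.9, -7.7, 106.5]
ee_rot: [0.0, 1.0, -0.0, 0.001]
contact_force: [0.4, 0.5, -2.1]
opening: 58.6
grip_force: 44.2
t3.57 at [466.9  -7.7 106.5] shift [0.053 0.378 0.033] turn [ 0.001 -0.002 -0.001] F [ 0.4  0.5 -2.1] open 58.6 grip 44.2
```

View pics/s2.png

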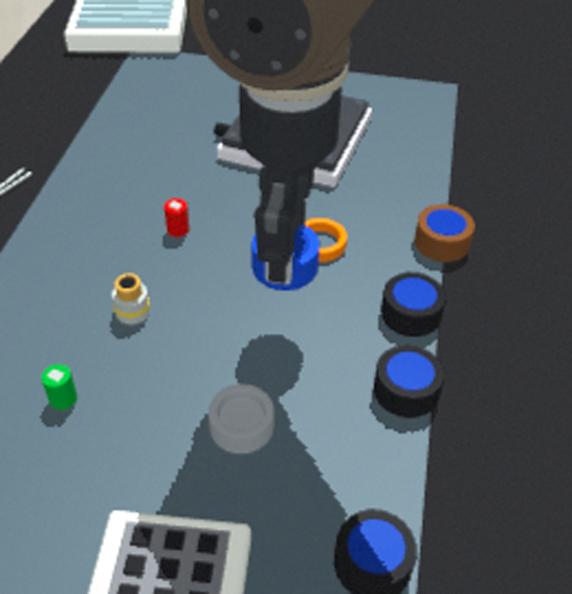

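```bash
python3 -m jog '[[[0.003,0.02,0],[0,0,0],140],[[0.01,0.06,0],[0,0,0],140],[[0.017,0.11,0],[0,0,0],140],[[0.024,0.16,0],[0,0,0],140],[[0.031,0.21,0],[0,0,0],140],[[0.038,0.26,0],[0,0,0],140],[[0.045,0.31,0],[0,0,0],140],[[0.05,0.35,0],[0,0,0],140],[[0.053,0.37,0],[0,0,0],140],[[0.053,0.378,0.01],[0,0,0],140],[[0.053,0.378,0.03],[0,0,0],140],[[0.053,0.378,0.04],[0,0,0],140]]';python3 -m jog '[[[0,0,0],[0,0,0],140],[[0,0,0],[0,0,0],140],[[0,0,0],[0,0,0],140],[[0,0,0],[0,0,0],140]]'; python3 -c "
from h import *
go([509.6,-310,58.5])
for n in('side','top'):
  im=read_camera(n);cv2.imwrite(f'pics/{n}3.png',im)
im=read_camera('top');cv2.imwrite('pics/t3.png',cv2.resize(im[110:230,320:450],None,fx=4,fy=4,interpolation=cv2.INTER_CUBIC))"
```

```text
t: 4.62
ee_pos: [508.0, -309.2, 71.2]
ee_rot: [-0.001, 1.0, -0.001, -0.002]
contact_force: [-0.5, 0.9, -1.8]
opening: 58.2
grip_force: 44.1
t: 4.95
ee_pos: [509.5, -309.8, 74.8]
ee_rot: [0.0, 1.0, 0.0, 0.0]
contact_force: [0.9, -0.1, -1.5]
opening: 58.8
grip_force: 44.1
t4.95 at [ 509.5 -309.8   74.8] shift [0.   0.   0.02] turn [ 0.001 -0.001  0.   ] F [ 0.9 -0.1 -1.5] open 58.8 grip 44.1
```

View pics/side3.png

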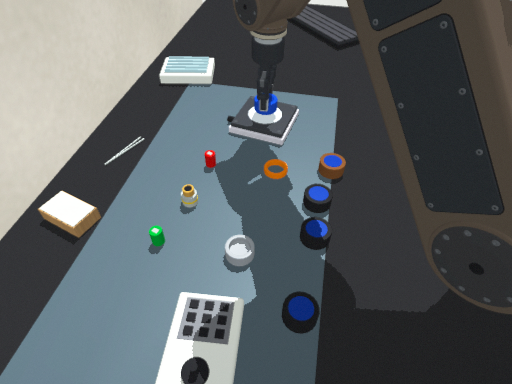

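Riser hangs level above the disc at (265,103). Lower until contact.

```bash
python3 -m jog '[[[0,0,0.01],[0,0,0],140],[[0,0,0.015],[0,0,0],140],[[0,0,0.018],[0,0,0],140],[[0,0,0.0195],[0,0,0],140],[[0,0,0.0205],[0,0,0],140],[[0,0,0.021],[0,0,0],140],[[0,0,0.021],[0,0,0],140],[[0,0,0.021],[0,0,0],140]]'; python3 -c "
from h import *
go([509.6,-310,57.5])"
```

```text
t: 5.77
ee_pos: [509.0, -310.1, 57.7]
ee_rot: [-0.0, 1.0, -0.0, -0.0]
contact_force: [-2.1, 2.2, 2.3]
opening: 58.0
grip_force: 44.4
t5.77 at [ 509.  -310.1   57.7] shift [ 0.001 -0.     0.   ] turn [-0.     0.    -0.001] F [-2.1  2.2  2.3] open 58.0 grip 44.4
```

```bash
python3 -m jog '[[[0,0,0],[0,0,0],95],[[0,0,0],[0,0,0],80],[[0,0,0],[0,0,0],60],[[0,0,0],[0,0,0],40],[[0,0,0],[0,0,0],0],[[0,0,0],[0,0,0],0],[[0,0,0],[0,0,0],0],[[0,0,-0.02],[0,0,0],0],[[0,0,-0.05],[0,0,0],0],[[0,0,-0.1],[0,0,0],0],[[0,0,-0.12],[0,0,0],0],[[0,0,-0.12],[0,0,0],0]]';python3 -m jog '[[[-0.015,-0.05,0],[0,0,0],0],[[-0.015,-0.1,0],[0,0,0],0],[[-0.02,-0.15,0],[0,0,0],0],[[-0.025,-0.2,0],[0,0,0],0],[[-0.03,-0.25,0],[0,0,0],0],[[-0.03,-0.3,0],[0,0,0],0],[[-0.03,-0.35,0],[0,0,0],0],[[-0.033,-0.4,0],[0,0,0],0],[[-0.035,-0.45,0],[0,0,0],0],[[-0.035,-0.5,0],[0,0,0],0],[[-0.035,-0.53,0],[0,0,0],0],[[-0.035,-0.53,0],[0,0,0],0]]'; python3 -c "
from h import *
go([480,114.5,22])
R['w']=((0,0,165),(180,50,255))
for n,bx in(('top',(355,130,430,200)),('side',(235,80,300,135))):
  im=read_camera(n);cv2.imwrite(f'pics/{n}4.png',im)
  for h,a in blobs(im,'blue',100,bx): print(n,'riser',cen(h),a,ray(n,cen(h),45)[:2])
  for h,a in blobs(im,'w',100,bx): print(n,'disc',cen(h),a,ray(n,cen(h),30)[:2])
a=cv2.imread('pics/top4.png')[130:205,350:430];b=cv2.imread('pics/side4.png')[70:145,225:305]
cv2.imwrite('pics/c4.png',cv2.resize(np.hstack([a,b]),None,fx=5,fy=5,interpolation=cv2.INTER_CUBIC))
"
```

```text
t: 6.77
ee_pos: [510.4, -311.0, 157.5]
ee_rot: [0.002, 1.0, -0.0, 0.003]
contact_force: [0.1, 0.5, 0.1]
opening: 85.4
grip_force: 0.0
t: 7.77
ee_pos: [480.9, 117.6, 152.8]
ee_rot: [-0.0, 1.0, 0.002, -0.0]
contact_force: [-0.4, -0.4, -0.3]
opening: 85.3
grip_force: 0.0
t7.77 at [480.9 117.6 152.8] shift [-0.001  0.004  0.164] turn [-0.001  0.001  0.006] F [-0.4 -0.4 -0.3] open 85.3 grip 0.0
top riser [392.824 164.366] 530.5 [ 508.986 -310.226]
top disc [391.187 164.928] 1285.5 [ 509.801 -311.746]
top disc [388.824 170.258] 622.0 [ 497.505 -305.763]
side riser [269.909 109.892] 183.5 [ 495.41  -306.057]
```

View pics/c4.png

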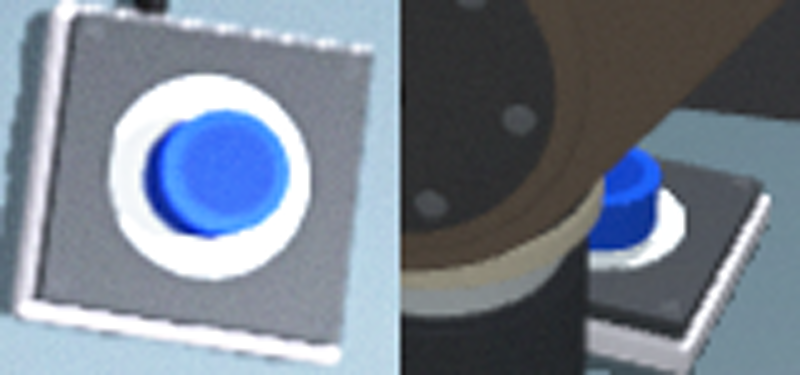

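Riser stands on the disc (crop: top view riser (225,172), disc (210,176)), 1–2 mm off centre, fine. Now the holder, below the gripper.

```bash
python3 -m jog '[[[-0.001,0.004,0.02],[0,0,0],0],[[-0.001,0.004,0.06],[0,0,0],0],[[-0.001,0.004,0.1],[0,0,0],0],[[-0.001,0.004,0.13],[0,0,0],0],[[-0.001,0.004,0.15],[0,0,0],0],[[-0.001,0.004,0.16],[0,0,0],0],[[-0.001,0.004,0.162],[0,0,0],0],[[-0.001,0.004,0.162],[0,0,0],0],[[-0.001,0.004,0.162],[0,0,0],0]]'; python3 -c "
from h import *
go([480,114,22])"
```

```text
t: 8.62
ee_pos: [481.1, 110.3, 24.6]
ee_rot: [0.0, 1.0, -0.001, 0.001]
contact_force: [-0.8, -0.4, 0.8]
opening: 85.4
grip_force: 0.0
t8.62 at [481.1 110.3  24.6] shift [-0.001 -0.005  0.003] turn [ 0.    -0.002 -0.003] F [-0.8 -0.4  0.8] open 85.4 grip 0.0
```

```bash
python3 -m jog '[[[-0.001,-0.0045,0.0025],[0,0,0],0],[[-0.001,-0.0045,0.0025],[0,0,0],0],[[-0.001,-0.0045,0.0025],[0,0,0],60],[[-0.001,-0.0045,0.0025],[0,0,0],80],[[-0.001,-0.0045,0.0025],[0,0,0],100],[[-0.001,-0.0045,0.0025],[0,0,0],140],[[-0.001,-0.0045,0.0025],[0,0,0],140],[[-0.001,-0.0045,0.0025],[0,0,0],140],[[-0.001,-0.0045,0.0025],[0,0,0],140],[[-0.001,-0.0045,0.0025],[0,0,0],140]]' 40; python3 -c "
from h import *
go([480,114,22])"
```

```text
t: 9.45
ee_pos: [480.0, 114.4, 22.5]
ee_rot: [0.0, 1.0, -0.0, 0.0]
contact_force: [-3.3, 0.3, 9.9]
opening: 54.8
grip_force: 40.3
t9.45 at [480.  114.4  22.5] shift [-0.     0.     0.001] turn [ 0.    -0.002 -0.001] F [-3.3  0.3  9.9] open 54.8 grip 40.3
```

```bash
python3 -m jog '[[[0,0,-0.01],[0,0,0],140],[[0,0,-0.03],[0,0,0],140],[[0,0,-0.06],[0,0,0],140],[[0,0,-0.1],[0,0,0],140],[[0,0,-0.13],[0,0,0],140],[[0,0,-0.14],[0,0,0],140],[[0,0.02,-0.14],[0,0,0],140],[[0.004,0.06,-0.14],[0,0,0],140],[[0.008,0.11,-0.14],[0,0,0],140],[[0.012,0.16,-0.14],[0,0,0],140],[[0.017,0.21,-0.14],[0,0,0],140],[[0.022,0.25,-0.14],[0,0,0],140]]';python3 -m jog '[[[0.003,0.05,0],[0,0,0],140],[[0.006,0.1,0],[0,0,0],140],[[0.009,0.15,0],[0,0,0],140],[[0.012,0.2,0],[0,0,0],140],[[0.014,0.24,0],[0,0,0],140],[[0.014,0.27,0],[0,0,0],140],[[0.014,0.28,0],[0,0,0],140],[[0.014,0.28,0],[0,0,0],140],[[0.014,0.28,0],[0,0,0],140],[[0.014,0.28,0],[0,0,0],140]]'; python3 -c "
from h import *
go([509,-310.2,100])"
```

```text
t: 10.45
ee_pos: [496.9, -88.2, 133.5]
ee_rot: [0.0, 1.0, -0.001, -0.0]
contact_force: [1.0, 0.3, -1.6]
opening: 54.2
grip_force: 43.2
t: 11.28
ee_pos: [508.2, -308.3, 133.6]
ee_rot: [-0.0, 1.0, 0.0, -0.0]
contact_force: [0.5, -0.2, -1.0]
opening: 54.5
grip_force: 43.2
t11.28 at [ 508.2 -308.3  133.6] shift [0.001 0.003 0.042] turn [-0.002  0.002  0.   ] F [ 0.5 -0.2 -1. ] open 54.5 grip 43.2
```

```bash
python3 -m jog '[[[0.001,0.0025,0.015],[0,0,0],140],[[0.001,0.0025,0.035],[0,0,0],140],[[0.001,0.0025,0.05],[0,0,0],140],[[0.001,0.0025,0.056],[0,0,0],140],[[0.001,0.0025,0.056],[0,0,0],140],[[0.001,0.0025,0.056],[0,0,0],140],[[0.001,0.0025,0.056],[0,0,0],140]]'; python3 -c "
from h import *
go([509,-310.2,82.5])
im=read_camera('top');
cv2.imwrite('pics/c5.png',cv2.resize(np.hstack([im[130:205,350:430],read_camera('side')[50:125,225:305]]),None,fx=5,fy=5,interpolation=cv2.INTER_CUBIC))"
```

```text
t: 11.87
ee_pos: [509.4, -311.8, 89.5]
ee_rot: [0.0, 1.0, -0.0, 0.0]
contact_force: [-0.7, -0.5, -1.4]
opening: 54.7
grip_force: 43.2
t11.87 at [ 509.4 -311.8   89.5] shift [-0.001 -0.002  0.009] turn [ 0.001 -0.001 -0.001] F [-0.7 -0.5 -1.4] open 54.7 grip 43.2
```

View pics/c5.png

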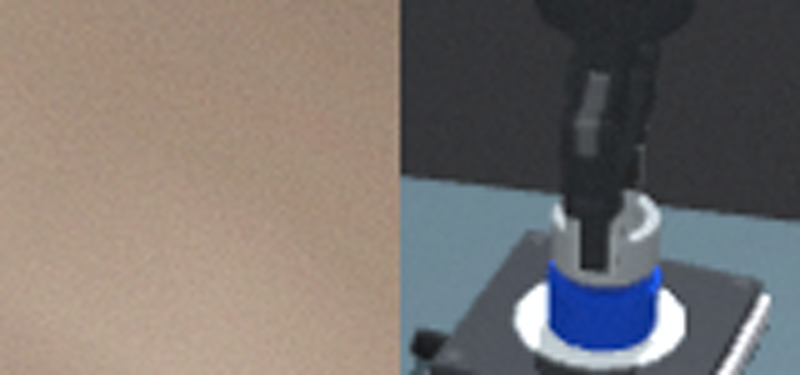

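Holder level, above and aligned with the riser (crop 605,240 above 605,300). Correct 1.5 mm and lower.

```bash
python3 -m jog '[[[-0.0005,-0.002,0.003],[0,0,0],140],[[-0.0005,-0.002,0.005],[0,0,0],140],[[-0.0005,-0.002,0.0065],[0,0,0],140],[[-0.0005,-0.002,0.0075],[0,0,0],140],[[-0.0005,-0.002,0.0085],[0,0,0],140],[[-0.0005,-0.002,0.009],[0,0,0],140],[[-0.0005,-0.002,0.009],[0,0,0],140],[[-0.0005,-0.002,0.009],[0,0,0],140]]'; python3 -c "
from h import *
go([509,-310.2,82.5])"
```

```text
t: 12.63
ee_pos: [508.7, -310.2, 82.6]
ee_rot: [0.0, 1.0, -0.0, 0.0]
contact_force: [-3.2, 1.4, 6.7]
opening: 54.4
grip_force: 44.1
t12.63 at [ 508.7 -310.2   82.6] shift [0. 0. 0.] turn [ 0.001 -0.001 -0.001] F [-3.2  1.4  6.7] open 54.4 grip 44.1
```

```bash
python3 -m jog '[[[0,0,0],[0,0,0],95],[[0,0,0],[0,0,0],80],[[0,0,0],[0,0,0],60],[[0,0,0],[0,0,0],40],[[0,0,0],[0,0,0],0],[[0,0,0],[0,0,0],0],[[0,0,0],[0,0,0],0],[[0,0,-0.02],[0,0,0],0],[[0,0,-0.05],[0,0,0],0],[[0,0,-0.09],[0,0,0],0],[[0,0,-0.1],[0,0,0],0],[[0,0,-0.1],[0,0,0],0]]';python3 -m jog '[[[0.015,-0.05,0],[0,0,0],0],[[0.03,-0.1,0],[0,0,0],0],[[0.045,-0.15,0],[0,0,0],0],[[0.06,-0.2,0],[0,0,0],0],[[0.075,-0.25,0],[0,0,0],0],[[0.09,-0.3,0],[0,0,0],0],[[0.105,-0.35,0],[0,0,0],0],[[0.12,-0.39,0],[0,0,0],0],[[0.135,-0.43,0],[0,0,0],0],[[0.15,-0.48,0],[0,0,0],0],[[0.1665,-0.53,0],[0,0,0],0],[[0.1665,-0.5365,0],[0,0,0],0]]';python3 -m jog '[[[0,0,0],[0,0,0],60],[[0,0,0],[0,0,0],60],[[0,0,0],[0,0,0],60]]'; python3 -c "
from h import *
go([643.3,119.7,31])
R['w2']=((0,0,100),(180,45,255))
im=read_camera('top');cv2.imwrite('pics/top6.png',im)
h,a=max(blobs(im,'blue',50,(355,130,430,200)),key=lambda t:t[1]);print(cen(h),a)
a=im[130:205,350:430];b=read_camera('side')[70:145,225:305]
cv2.imwrite('pics/c6.png',cv2.resize(np.hstack([a,b]),None,fx=5,fy=5,interpolation=cv2.INTER_CUBIC))
m=cv2.HoughCircles(cv2.resize(cv2.cvtColor(a,cv2.COLOR_BGR2GRAY),None,fx=4,fy=4,interpolation=cv2.INTER_CUBIC),cv2.HOUGH_GRADIENT,1.5,10,param1=100,param2=40,minRadius=35,maxRadius=110)
print(m)
for p in ([509,-310.2,86],[509,-310.2,60]): print(proj('top',p))
"
```

```text
t: 13.63
ee_pos: [509.5, -310.7, 164.3]
ee_rot: [0.001, 1.0, -0.0, 0.002]
contact_force: [0.3, 0.4, 0.4]
opening: 85.4
grip_force: 0.0
t: 14.63
ee_pos: [643.0, 124.4, 160.1]
ee_rot: [-0.0, 1.0, 0.001, -0.0]
contact_force: [-0.1, 0.3, -0.2]
opening: 85.4
grip_force: 0.0
t: 14.88
ee_pos: [641.8, 117.7, 161.0]
ee_rot: [0.0, 1.0, -0.001, -0.001]
contact_force: [-0.6, -1.1, 0.6]
opening: 65.7
grip_force: 0.0
t14.88 at [641.8 117.7 161. ] shift [ 0.002 -0.003  0.163] turn [ 0.001  0.003 -0.003] F [-0.6 -1.1  0.6] open 65.7 grip 0.0
[386.224 167.227] 83.5
[[[167.25 141.75  80.3 ]
  [146.25 128.25 105.8 ]
  [165.75 123.75  65.75]
  [177.75 153.75  65.6 ]
  [195.75 132.75  55.7 ]
  [153.75 167.25 109.1 ]
  [155.25 123.75  62.9 ]
  [113.25 119.25 109.1 ]
  [164.25 155.25  67.55]
  [177.75 138.75  45.65]
  [131.25 120.75 104.15]
  [156.75 135.75  70.55]
  [170.25 114.75  55.7 ]
  [206.25 128.25  57.65]
  [185.25 131.25  42.35]
  [177.75 122.25  58.55]
  [146.25 138.75  71.  ]
  [101.25  59.25  67.85]
  [122.25 132.75  59.15]
  [173.25 162.75  61.1 ]
  [ 77.25 204.75  59.6 ]
  [153.75 155.25  62.6 ]
  [ 71.25  54.75  52.55]
  [ 98.25 206.25  61.1 ]
  [164.25 167.25  56.  ]
  [188.25 149.25  55.85]
  [ 89.25  86.25  56.3 ]
  [189.75 161.25  51.2 ]
  [197.25 144.75  49.85]
  [188.25 120.75  39.65]
  [134.25 131.25  49.25]
  [185.25 179.25  40.85]]]
[399.482 161.665]
[395.176 163.405]
```

View pics/c6.png

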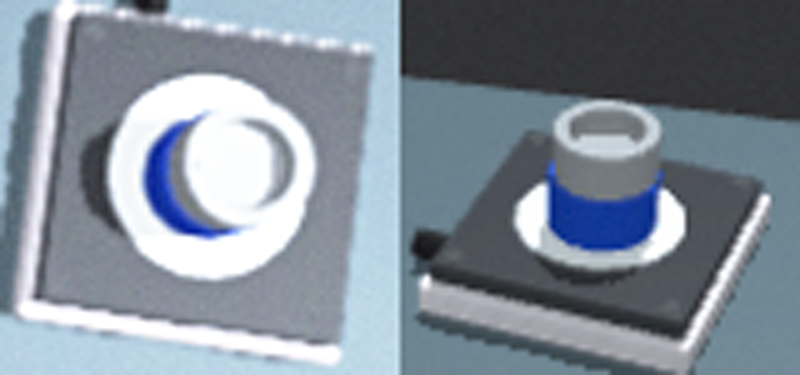

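Holder stands upright and centred on the riser (side crop: 606 vs 605 px). Now the green specimen.

```bash
python3 -m jog '[[[0.002,-0.0025,0],[0,0,0],80],[[0.002,-0.0025,0.04],[0,0,0],80],[[0.002,-0.0025,0.08],[0,0,0],80],[[0.002,-0.0025,0.12],[0,0,0],80],[[0.002,-0.0025,0.15],[0,0,0],80],[[0.002,-0.0025,0.162],[0,0,0],80],[[0.002,-0.0025,0.162],[0,0,0],80],[[0.002,-0.0025,0.162],[0,0,0],80]]'; python3 -c "
from h import *
go([643.3,119.7,31.5])
im=read_camera('side')
cv2.imwrite('pics/c7.png',cv2.resize(im[180:270,110:210],None,fx=5,fy=5,interpolation=cv2.INTER_CUBIC))"
```

```text
t: 15.65
ee_pos: [644.3, 120.6, 32.9]
ee_rot: [0.0, 1.0, -0.001, 0.0]
contact_force: [0.8, 0.2, 0.6]
opening: 58.4
grip_force: 0.0
t15.65 at [644.3 120.6  32.9] shift [-0.001  0.001  0.002] turn [ 0.    -0.001 -0.003] F [0.8 0.2 0.6] open 58.4 grip 0.0
```

View pics/c7.png

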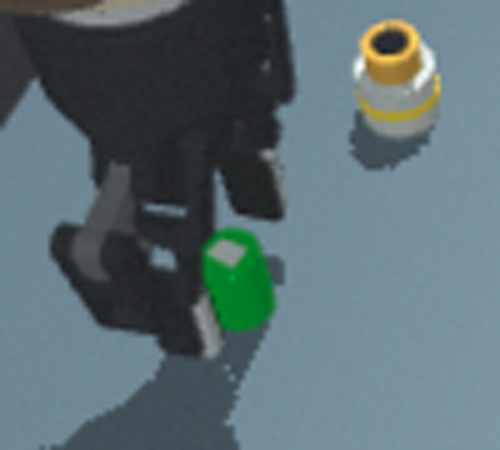

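```bash
python3 -c "
from h import *
for x in(633,644,655):
  for y in(91.5,149.5): print(x,y,(proj('side',[x,y,18])-[110,180])*5)
print((proj('side',[643.3,119.7,0])-[110,180])*5,(proj('side',[643.3,119.7,35])-[110,180])*5)
for h,a in blobs(read_camera('side'),'green'): print(a,ray('side',cen(h),17))"
```

```text
633 91.5 [281.703 222.574]
633 149.5 [224.475 342.415]
644 91.5 [255.394 218.079]
644 149.5 [196.737 337.4  ]
655 91.5 [229.19  213.601]
655 149.5 [169.116 332.406]
[238.371 302.196] [220.659 247.727]
217.0 [641.287 120.198  17.   ]
```

Specimen stands between the pads (crop (238,280)), its face up; side view says x≈641–643, so I shift back 2 mm and close.

```bash
python3 -m jog '[[[-0.0025,0,0.0015],[0,0,0],80],[[-0.0025,0,0.0015],[0,0,0],80],[[-0.0025,0,0.0015],[0,0,0],120],[[-0.0025,0,0.0015],[0,0,0],150],[[-0.0025,0,0.0015],[0,0,0],170],[[-0.0025,0,0.0015],[0,0,0],190],[[-0.0025,0,0.0015],[0,0,0],220],[[-0.0025,0,0.0015],[0,0,0],220],[[-0.0025,0,0.0015],[0,0,0],220],[[-0.0025,0,0.0015],[0,0,0],220],[[-0.0025,0,0.0015],[0,0,0],220]]' 25; python3 -c "
from h import *
go([643.3,119.7,31])"
```

```text
t: 16.67
ee_pos: [642.0, 121.0, 31.4]
ee_rot: [0.0, 1.0, -0.0, 0.0]
contact_force: [-1.2, 0.4, 4.8]
opening: 24.0
grip_force: 24.5
t16.67 at [642.  121.   31.4] shift [0.002 0.002 0.001] turn [ 0.    -0.001 -0.001] F [-1.2  0.4  4.8] open 24.0 grip 24.5
```

```bash
python3 -m jog '[[[0,0,-0.01],[0,0,0],220],[[0,0,-0.03],[0,0,0],220],[[0,0,-0.06],[0,0,0],220],[[0,0,-0.1],[0,0,0],220],[[0,0,-0.14],[0,0,0],220],[[0,0,-0.165],[0,0,0],220],[[-0.004,0.02,-0.17],[0,0,0],220],[[-0.016,0.06,-0.17],[0,0,0],220],[[-0.03,0.105,-0.17],[0,0,0],220],[[-0.044,0.15,-0.17],[0,0,0],220],[[-0.058,0.195,-0.17],[0,0,0],220],[[-0.072,0.24,-0.17],[0,0,0],220]]';python3 -m jog '[[[-0.014,0.045,0],[0,0,0],220],[[-0.028,0.09,0],[0,0,0],220],[[-0.042,0.135,0],[0,0,0],220],[[-0.056,0.18,0],[0,0,0],220],[[-0.07,0.225,0],[0,0,0],220],[[-0.08,0.26,0],[0,0,0],220],[[-0.09,0.285,0],[0,0,0],220],[[-0.093,0.295,0],[0,0,0],220],[[-0.093,0.298,0],[0,0,0],220],[[-0.093,0.298,0],[0,0,0],220],[[-0.093,0.298,0],[0,0,0],220],[[-0.093,0.298,0],[0,0,0],220]]'; python3 -c "
from h import *
go([509,-310.2,125])"
```

```text
t: 17.67
ee_pos: [582.6, -73.0, 166.4]
ee_rot: [-0.0, 1.0, -0.0, -0.001]
contact_force: [1.1, -0.0, -0.1]
opening: 24.1
grip_force: 24.6
t: 18.67
ee_pos: [509.9, -308.2, 167.0]
ee_rot: [-0.0, 1.0, 0.0, -0.0]
contact_force: [0.6, 0.9, 0.3]
opening: 24.1
grip_force: 24.6
t18.67 at [ 509.9 -308.2  167. ] shift [-0.001  0.003  0.052] turn [-0.001  0.001  0.001] F [0.6 0.9 0.3] open 24.1 grip 24.6
```

```bash
python3 -m jog '[[[-0.001,0.0025,0.015],[0,0,0],220],[[-0.001,0.0025,0.035],[0,0,0],220],[[-0.001,0.0025,0.05],[0,0,0],220],[[-0.001,0.0025,0.055],[0,0,0],220],[[-0.001,0.0025,0.055],[0,0,0],220],[[-0.001,0.0025,0.055],[0,0,0],220],[[-0.001,0.0025,0.055],[0,0,0],220]]'; python3 -c "
from h import *
go([509,-310.2,106])
im=read_camera('side')
cv2.imwrite('pics/c8.png',cv2.resize(im[40:140,215:315],None,fx=5.5,fy=5.5,interpolation=cv2.INTER_CUBIC))"
```

```text
t: 19.25
ee_pos: [509.2, -311.2, 123.8]
ee_rot: [0.0, 1.0, -0.0, 0.0]
contact_force: [-0.9, 0.1, -0.4]
opening: 24.0
grip_force: 24.6
t19.25 at [ 509.2 -311.2  123.8] shift [-0.    -0.001  0.022] turn [ 0.002 -0.002 -0.   ] F [-0.9  0.1 -0.4] open 24.0 grip 24.6
```

View pics/c8.png

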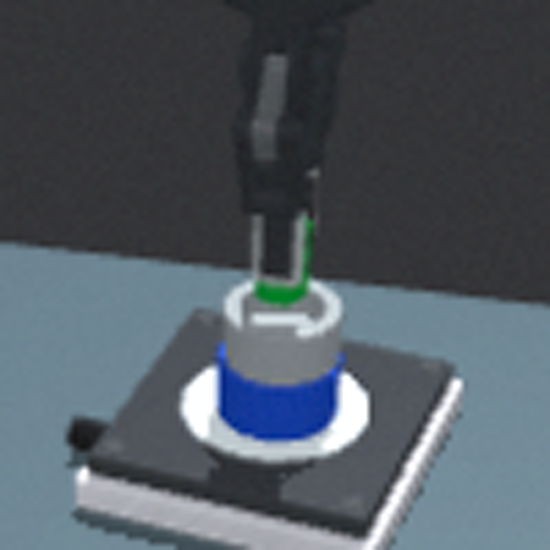

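Specimen (283,290) hangs over the recess middle (283,310). Lower it to the recess floor.

```bash
python3 -m jog '[[[0,-0.001,0.006],[0,0,0],220],[[0,-0.001,0.012],[0,0,0],220],[[0,-0.001,0.017],[0,0,0],220],[[0,-0.001,0.02],[0,0,0],220],[[0,-0.001,0.0215],[0,0,0],220],[[0,-0.001,0.0225],[0,0,0],220],[[0,-0.001,0.023],[0,0,0],220],[[0,-0.001,0.023],[0,0,0],220],[[0,-0.001,0.023],[0,0,0],220]]'; python3 -c "
from h import *
go([509,-310.2,105.4])"
```

```text
t: 20.05
ee_pos: [508.7, -310.5, 105.3]
ee_rot: [0.0, 1.0, -0.0, 0.0]
contact_force: [-3.1, 1.9, 7.3]
opening: 24.4
grip_force: 25.4
t20.05 at [ 508.7 -310.5  105.3] shift [ 0. -0. -0.] turn [ 0.    -0.    -0.001] F [-3.1  1.9  7.3] open 24.4 grip 25.4
```

```bash
python3 -m jog '[[[0,0,-0.0003],[0,0,0],190],[[0,0,-0.0003],[0,0,0],170],[[0,0,-0.0003],[0,0,0],150],[[0,0,-0.0003],[0,0,0],120],[[0,0,-0.0003],[0,0,0],80],[[0,0,-0.0003],[0,0,0],80],[[0,0,-0.0003],[0,0,0],80],[[0,0,-0.0003],[0,0,0],80],[[0,0,-0.03],[0,0,0],60],[[0,0,-0.06],[0,0,0],40],[[0,0,-0.09],[0,0,0],0],[[0,0,-0.09],[0,0,0],0]]';python3 -m jog '[[[-0.01,-0.04,0],[0,0,0],0],[[-0.025,-0.08,0],[0,0,0],0],[[-0.04,-0.12,0],[0,0,0],0],[[-0.055,-0.16,0],[0,0,0],0],[[-0.07,-0.2,0],[0,0,0],0],[[-0.0735,-0.229,0],[0,0,0],0],[[-0.0735,-0.229,0],[0,0,0],0],[[-0.0735,-0.229,0],[0,0,0],0],[[-0.0735,-0.229,0],[0,0,0],0]]'; python3 -c "
from h import *
go([450,-127,20])
im=read_camera('side')
R['yel']=((5,120,100),(32,255,255))
for h,a in blobs(im,'yel',50): print(a,ray('side',cen(h),7))
for h,a in blobs(im,'green',20): print(a,cen(h),ray('side',cen(h),98))
top=read_camera('top');cv2.imwrite('pics/top9.png',top)
cv2.imwrite('pics/c9.png',cv2.resize(np.hstack([im[50:150,220:320],top[120:220,345:445]]),None,fx=4,fy=4,interpolation=cv2.INTER_CUBIC))"
```

```text
t: 21.05
ee_pos: [510.0, -311.4, 180.9]
ee_rot: [0.002, 1.0, -0.0, 0.003]
contact_force: [0.6, 0.1, 0.7]
opening: 85.8
grip_force: 0.0
t: 21.8
ee_pos: [450.5, -127.7, 176.6]
ee_rot: [0.0, 1.0, -0.0, 0.0]
contact_force: [0.7, -0.3, -0.4]
opening: 85.4
grip_force: 0.0
t21.80 at [ 450.5 -127.7  176.6] shift [-0.001 -0.001  0.196] turn [ 0.001 -0.001 -0.001] F [ 0.7 -0.3 -0.4] open 85.4 grip 0.0
463.5 [830.416 108.444   7.   ]
97.5 [627.056 -16.228   7.   ]
360.5 [ 449.785 -126.077    7.   ]
317.0 [ 319.29  -180.044    7.   ]
106.0 [265.086  91.805] [ 509.33  -303.365   98.   ]
```

View pics/c9.png

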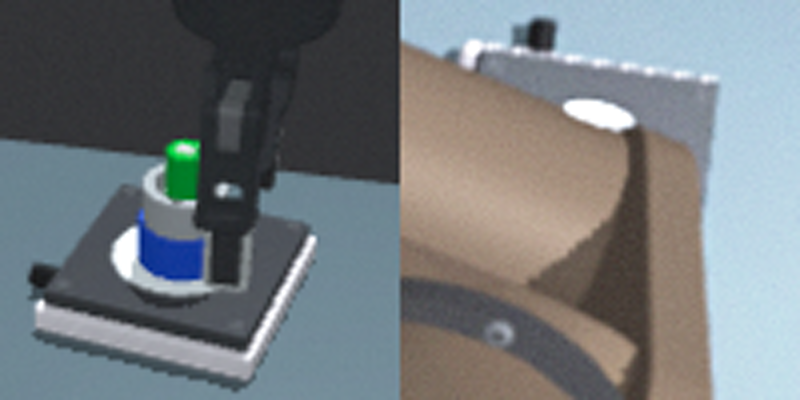

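Specimen stands upright in the holder (left crop (185,170)). Now the ring.

```bash
python3 -m jog '[[[-0.0005,-0.001,0.03],[0,0,0],0],[[-0.0005,-0.001,0.07],[0,0,0],0],[[-0.0005,-0.001,0.11],[0,0,0],0],[[-0.0005,-0.001,0.15],[0,0,0],0],[[-0.0005,-0.001,0.18],[0,0,0],0],[[-0.0005,-0.001,0.192],[0,0,0],0],[[-0.0005,-0.001,0.194],[0,0,0],0],[[-0.0005,-0.001,0.194],[0,0,0],0],[[-0.0005,-0.001,0.194],[0,0,0],0],[[-0.0005,-0.001,0.194],[0,0,0],0]]'; python3 -c "
from h import *
go([450,-127,20])"
```

```text
t: 22.73
ee_pos: [450.3, -126.9, 22.7]
ee_rot: [0.001, 1.0, -0.0, 0.001]
contact_force: [0.2, 0.2, -0.3]
opening: 85.3
grip_force: 0.0
t22.73 at [ 450.3 -126.9   22.7] shift [-0.     0.     0.003] turn [ 0.002 -0.004 -0.002] F [ 0.2  0.2 -0.3] open 85.3 grip 0.0
```

```bash
python3 -m jog '[[[0,0,0.003],[0,0,0],0],[[0,0,0.003],[0,0,0],40],[[0,0,0.003],[0,0,0],70],[[0,0,0.003],[0,0,0],90],[[0,0,0.003],[0,0,0],110],[[0,0,0.003],[0,0,0],140],[[0,0,0.003],[0,0,0],140],[[0,0,0.003],[0,0,0],140],[[0,0,0.003],[0,0,0],140],[[0,0,0.003],[0,0,0],140]]' 20; python3 -c "
from h import *
go([450,-127,20])"
```

```text
t: 23.57
ee_pos: [449.8, -126.5, 19.7]
ee_rot: [0.0, 1.0, -0.0, 0.0]
contact_force: [-1.5, 0.2, 9.3]
opening: 55.5
grip_force: 19.2
t23.57 at [ 449.8 -126.5   19.7] shift [ 0.     0.001 -0.   ] turn [ 0.001 -0.002 -0.002] F [-1.5  0.2  9.3] open 55.5 grip 19.2
```

```bash
python3 -m jog '[[[0,0,-0.005],[0,0,0],140],[[0,0,-0.02],[0,0,0],140],[[0,0,-0.045],[0,0,0],140],[[0,0,-0.08],[0,0,0],140],[[0,0,-0.12],[0,0,0],140],[[0,0,-0.16],[0,0,0],140],[[0,0,-0.18],[0,0,0],140],[[0,0,-0.182],[0,0,0],140],[[0,0,-0.182],[0,0,0],140]]';python3 -m jog '[[[0.005,0.015,0],[0,0,0],140],[[0.016,0.05,0],[0,0,0],140],[[0.029,0.09,0],[0,0,0],140],[[0.042,0.13,0],[0,0,0],140],[[0.055,0.17,0],[0,0,0],140],[[0.065,0.2,0],[0,0,0],140],[[0.072,0.22,0],[0,0,0],140],[[0.074,0.229,0],[0,0,0],140],[[0.074,0.229,0],[0,0,0],140],[[0.074,0.229,0],[0,0,0],140],[[0.074,0.229,0],[0,0,0],140]]'; python3 -c "
from h import *
go([509,-310.3,118])
im=read_camera('side')
cv2.imwrite('pics/c10.png',cv2.resize(im[20:130,215:315],None,fx=5,fy=5,interpolation=cv2.INTER_CUBIC))"
```

```text
t: 24.32
ee_pos: [449.8, -126.5, 165.4]
ee_rot: [0.0, 1.0, -0.0, 0.001]
contact_force: [0.2, -0.2, 0.3]
opening: 54.8
grip_force: 21.4
t: 25.23
ee_pos: [508.3, -308.8, 164.1]
ee_rot: [-0.0, 1.0, -0.0, -0.001]
contact_force: [0.3, 0.6, -0.7]
opening: 54.9
grip_force: 21.4
t25.23 at [ 508.3 -308.8  164.1] shift [0.001 0.002 0.058] turn [-0.002  0.002 -0.   ] F [ 0.3  0.6 -0.7] open 54.9 grip 21.4
```

View pics/c10.png

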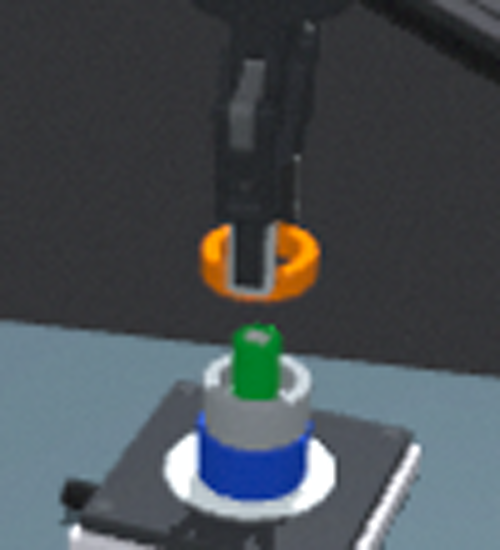

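Ring held level (260,260) above the upright specimen (257,335). Lower it, correcting about 1 mm.

```bash
python3 -m jog '[[[0.001,0.0015,0.01],[0,0,0],140],[[0.001,0.0015,0.025],[0,0,0],140],[[0.001,0.0015,0.04],[0,0,0],140],[[0.001,0.0015,0.055],[0,0,0],140],[[0.001,0.0015,0.063],[0,0,0],140],[[0.001,0.0015,0.063],[0,0,0],140],[[0.001,0.0015,0.063],[0,0,0],140],[[0.001,0.0015,0.063],[0,0,0],140]]'; python3 -c "
from h import *
go([509,-310.3,105.7])
im=read_camera('side')
h,a=max(blobs(im,'orange',20,(230,40,300,120)),key=lambda t:t[1]);x,y,w,hh=cv2.boundingRect(h);print('ring u',x+w/2-.5,proj('side',[509,-310.3,100]))
k=cv2.inRange(cv2.cvtColor(im,cv2.COLOR_BGR2HSV),(0,0,80),(180,50,255))[96:104,240:295];print('holder u',[240+np.flatnonzero(r)[[0,-1]].mean() for r in k if r.any()])
"
```

```text
t: 25.95
ee_pos: [509.8, -310.9, 114.8]
ee_rot: [0.0, 1.0, -0.0, 0.0]
contact_force: [-0.5, 0.3, -0.2]
opening: 55.1
grip_force: 21.4
t25.95 at [ 509.8 -310.9  114.8] shift [-0.001 -0.001  0.011] turn [ 0.001 -0.001 -0.001] F [-0.5  0.3 -0.2] open 55.1 grip 21.4
ring u 271.5 [265.732  89.689]
holder u [np.float64(263.5), np.float64(263.5), np.float64(262.5), np.float64(262.0), np.float64(261.5), np.float64(261.5), np.float64(263.5), np.float64(264.5)]
```

```bash
python3 -m jog '[[[-0.001,-0.001,0.003],[0,0,0],140],[[-0.001,-0.001,0.006],[0,0,0],140],[[-0.001,-0.001,0.0085],[0,0,0],140],[[-0.001,-0.001,0.01],[0,0,0],140],[[-0.001,-0.001,0.011],[0,0,0],140],[[-0.001,-0.001,0.0115],[0,0,0],140],[[-0.001,-0.001,0.0115],[0,0,0],140],[[-0.001,-0.001,0.0115],[0,0,0],140]]'; python3 -c "
from h import *
go([509,-310.3,105.7])
im=read_camera('side')
cv2.imwrite('pics/c11.png',cv2.resize(im[50:130,225:305],None,fx=7,fy=7,interpolation=cv2.INTER_CUBIC))"
```

```text
t: 26.67
ee_pos: [508.7, -310.1, 105.8]
ee_rot: [0.0, 1.0, -0.0, 0.0]
contact_force: [-2.2, 1.2, 7.7]
opening: 55.1
grip_force: 22.0
t26.67 at [ 508.7 -310.1  105.8] shift [0. 0. 0.] turn [ 0.001 -0.001 -0.001] F [-2.2  1.2  7.7] open 55.1 grip 22.0
```

View pics/c11.png

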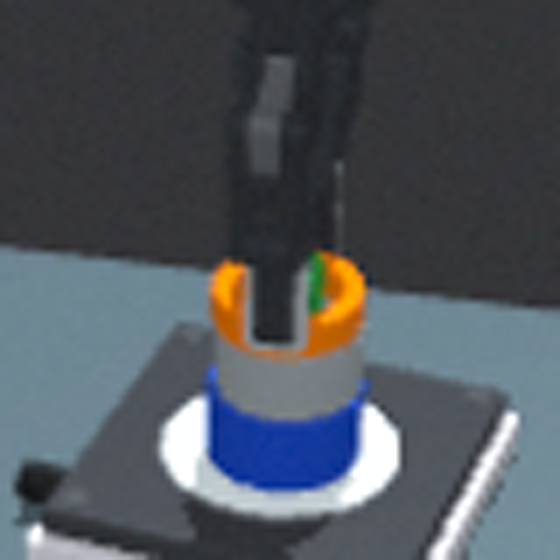

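Ring sits flat on the rim (crop 210–366 px over holder 215–364). Release and back away.

```bash
python3 -m jog '[[[0,0,-0.0003],[0,0,0],110],[[0,0,-0.0003],[0,0,0],95],[[0,0,-0.0003],[0,0,0],80],[[0,0,-0.0003],[0,0,0],60],[[0,0,-0.0003],[0,0,0],0],[[0,0,-0.0003],[0,0,0],0],[[0,0,-0.0003],[0,0,0],0],[[0,0,-0.0003],[0,0,0],0],[[0,0,-0.02],[0,0,0],0],[[0,0,-0.05],[0,0,0],0],[[0,0,-0.09],[0,0,0],0],[[0,0,-0.1],[0,0,0],0]]';python3 -m jog '[[[0,-0.05,-0.03],[0,0,0],0],[[0,-0.1,-0.03],[0,0,0],0],[[0,-0.15,-0.03],[0,0,0],0],[[0,-0.2,-0.03],[0,0,0],0],[[0,-0.25,-0.03],[0,0,0],0],[[0,-0.3,-0.03],[0,0,0],0],[[0.05,-0.35,-0.03],[0,0,0],0],[[0.09,-0.4,-0.03],[0,0,0],0],[[0.1,-0.45,-0.03],[0,0,0],0],[[0.1,-0.5,-0.03],[0,0,0],0],[[0.1,-0.5,-0.03],[0,0,0],0],[[0.1,-0.5,-0.03],[0,0,0],0]]'; python3 -c "
from h import *
go([509,-310.3,118])
im=read_camera('side');top=read_camera('top');cv2.imwrite('pics/t12.png',top);cv2.imwrite('pics/s12.png',im)
a=cv2.resize(np.hstack([im[60:140,225:305],top[125:205,350:430]]),None,fx=5,fy=5,interpolation=cv2.INTER_CUBIC)
b=cv2.resize(im[130:,100:350],(0,0),fx=.75,fy=.75);a2=np.zeros((600,800,3),np.uint8);a2[:400]=a;a2[400:400+190,:187]=b[:190,:187]
cv2.imwrite('pics/c12.png',a2)"
```

```text
t: 27.72
ee_pos: [509.8, -310.9, 189.1]
ee_rot: [0.002, 1.0, -0.0, 0.002]
contact_force: [0.0, -0.8, 0.5]
opening: 85.7
grip_force: 0.0
t: 28.72
ee_pos: [589.2, 93.7, 208.5]
ee_rot: [-0.0, 1.0, 0.002, -0.0]
contact_force: [0.0, -0.2, -0.6]
opening: 85.2
grip_force: 0.0
t28.72 at [589.2  93.7 208.5] shift [-0.102  0.505  0.113] turn [-0.001  0.     0.006] F [ 0.  -0.2 -0.6] open 85.2 grip 0.0
```

View pics/c12.png

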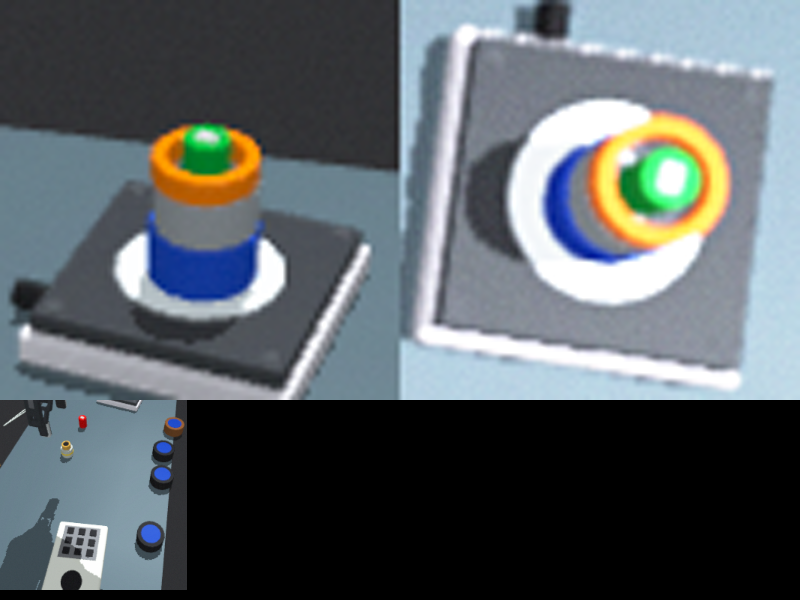

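The stack stands centred and level (side crop: ring 206, holder 207, riser 205 px), specimen face up, and the red specimen and lens are untouched. Let the arm settle and hand in.

```bash
python3 -m jog '[[[0,0,0],[0,0,0],0],[[0,0,0],[0,0,0],0],[[0,0,0],[0,0,0],0],[[0,0,0],[0,0,0],0]]'; python3 -c "
from workcell import *
print(sign_off())"
```

```text
t: 29.15
ee_pos: [589.1, 88.9, 209.1]
ee_rot: [0.0, 1.0, -0.001, 0.0]
contact_force: [-0.3, 0.6, -0.1]
opening: 85.6
grip_force: 0.0
the job is handed in; nothing more can be done
None
```

The stage is built in the order asked — blue riser, silver holder, green specimen face up, orange ring — with the riser within about 2 mm of the disc's centre, the red specimen and lens left standing, and the job handed in at 29 s; the hand-in returned no verdict.

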